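# Lay up the breakfast caddy

## Task

Lay up the caddy for an egg breakfast: stand the salt shaker, the pepper mill, the jam jar and the egg timer upright in the four round wells of the wooden caddy, each fully down in the well that fits it (the shaker in the smallest, the jar in the largest, the mill and the timer in the two middle ones, either way round). The spice jar and the food tin are for cooking: leave them standing where they are.

Things in the scene. Friction and masses are not known exactly. Their poses are not given: they have to be found in the camera images.
- salt: salt shaker: short, round, grey dome-shaped top, 44 mm across and 90 mm tall (44 mm up to 74 mm, then a 34 mm cap), 0.1 kg. Origin: centre of its underside, z up its axis. Loose.
- pepper_mill: wooden pepper mill, 170 mm tall: round foot and body 58 mm, narrowing evenly to 48 mm at 122 mm height; above it a rounded head 49 mm across at its widest, 140 mm up (grip it there alone and it swings: take body and head together, 105 to 140 mm up), small knob on top, 0.18 kg. The head does not turn. Origin: centre of its underside, z up its axis. Loose.
- jam_jar: jam jar with a dark screw lid, 115 mm tall, body about 60 mm across its x and 68 mm across its y, round lid 61 mm across from 104 mm up, 0.45 kg. Origin: centre of its underside, z up its axis. Loose.
- egg_timer: wind-up kitchen timer: round, 68 mm tall; pale base 62 mm across up to 27 mm, red dial half 60 mm across from 28 to 55 mm, small knob on top (about 25 mm), 0.14 kg. Grip it low, across base and dial (20 to 45 mm height): higher up the dial rounds off and it tips. The dial does not turn. Origin: centre of its underside, z up its axis. Loose.
- well_small: light-wood insert 90 x 90 x 16 mm with the SMALLEST (54 mm) round bore, mouth chamfered 3 mm, top 24 mm above the worktop. Fixed. Origin on the bore's axis at the insert's underside = floor of the bore, 8 mm above the worktop; z up, x and y along the tray's sides. The four inserts stand 2 x 2, 91 mm pitch, in any order, in the caddy's tray.
- well_mid_a: light-wood insert 90 x 90 x 16 mm with a MIDDLE (70 mm) round bore, mouth chamfered 3 mm, top 24 mm above the worktop. Fixed. Origin on the bore's axis at the insert's underside = floor of the bore, 8 mm above the worktop; z up, x and y along the tray's sides. One of two alike.
- well_mid_b: light-wood insert 90 x 90 x 16 mm with a MIDDLE (70 mm) round bore, mouth chamfered 3 mm, top 24 mm above the worktop. Fixed. Origin on the bore's axis at the insert's underside = floor of the bore, 8 mm above the worktop; z up, x and y along the tray's sides. The other of two alike.
- well_large: light-wood insert 90 x 90 x 16 mm with the LARGEST (80 mm) round bore, mouth chamfered 3 mm, top 24 mm above the worktop. Fixed. Origin on the bore's axis at the insert's underside = floor of the bore, 8 mm above the worktop; z up, x and y along the tray's sides. The caddy round the inserts: fixed dark-wood square tray 200 mm wide, rim 22 mm high, low bow handles 24 mm out on two facing sides.
- spice_jar: spice jar with a wide green screw cap, 44 mm across and 100 mm tall: much the size of the salt shaker but with a straight, square-shouldered cap. Does not belong in the caddy. Loose. Origin: centre of its underside.
- tin: short food tin, 57 mm round and 72 mm tall, as wide as the pepper mill. Does not belong in the caddy. Loose. Origin: centre of its underside. (Above the rear right of the worktop, x over 0.57 and y from -0.25 to -0.01 m, hangs a wall cabinet, underside 0.6 m up: keep the wrist low there.)
Not all that is in view belongs to the job. What is shaped like the salt but orange is not meant.

How it is judged (in metres and radians):
At the end, for the whole second after the job is handed in: Shaker in the smallest bore, jar in the largest, mill and timer in the two middle ones (either way), each within 12 mm of the bore axis, foot within 6 mm of the tray floor, upright within 0.12 rad, at rest; spice jar and tin upright, within 30 mm of their start (horizontal distance between salt and well_small below 0.012 m and z of salt in the frame of well_small between -0.006 and 0.006 m and horizontal distance between jam_jar and well_large below 0.012 m and z of jam_jar in the frame of well_large between -0.006 and 0.006 m and (((horizontal distance between pepper_mill and well_mid_a below 0.012 m and z of pepper_mill in the frame of well_mid_a between -0.006 and 0.006 m) and (horizontal distance between egg_timer and well_mid_b below 0.012 m and z of egg_timer in the frame of well_mid_b between -0.006 and 0.006 m)) or ((horizontal distance between pepper_mill and well_mid_b below 0.012 m and z of pepper_mill in the frame of well_mid_b between -0.006 and 0.006 m) and (horizontal distance between egg_timer and well_mid_a below 0.012 m and z of egg_timer in the frame of well_mid_a between -0.006 and 0.006 m))) and angle between each of salt, pepper_mill, jam_jar, egg_timer, spice_jar, tin's own z axis and vertical below 0.12 rad and linear speed of each of salt, pepper_mill, jam_jar, egg_timer below 0.03 m/s and distance of each of spice_jar, tin from where it was at the start of the episode below 0.03 m); the robot touches nothing.
It fails at once if the spice jar, which does not belong, is carried off or pushed more than 30 mm (distance of spice_jar from where it was at the start of the episode above 0.03 m).
It fails at once if the food tin, which does not belong, is carried off or pushed more than 30 mm (distance of tin from where it was at the start of the episode above 0.03 m).
It also fails if it takes over 104 s, if anything falls off the work surface, if the arm or the gripper's body presses on something with over 40 N, if the wrist force passes 120 N, or if a joint passes its speed limit or range.

## Robot

A 6-joint arm with a two-finger parallel gripper is mounted at the origin on a cart in front of the work surface, level with it; the furniture and walls round the work are solid. World frame = base frame: x ahead of the robot, y to its left, z up, the work surface at z = 0. Lengths are in mm, angles in rad, forces in N, time in s.
With the tool pointing down it reaches from about 350 to 775 mm from the base axis. Payload 7.3 kg.
Tool frame: the origin (TCP) lies at the very end of the fingers, on their centre line; the grasp point (between the pads) lies 19 mm behind it; z points along the fingers, y is the line along which they close (so a half turn about z gives the same grasp; the last joint's range is limited). The gripper opens to 92 mm and grips with 3 to 60 N. Pads are 19 mm wide; open, the fingers measure 130 mm over their backs; the gripper's body (75 mm by 190 mm) begins 47 mm behind the grasp point.
Start: joints at [-1.252, 0.342, 1.524, -0, 1.275, -0.146], TCP at [235.352, -469.312, 226.741] pointing down, gripper open.
Joint ranges: [-2.53, 2.53], [-0.77, 2.02], [0.04, 2.7], [-1, 4.14], [0.28, 2.66], [-3.11, 3.11]. Speed limits (rad/s): [2.57, 2.57, 3.14, 3.14, 3.14, 3.14].

## Interface

Orientations are given as [roll, pitch, yaw] about the fixed x, y, z axes, in that order (R = Rz(yaw) Ry(pitch) Rx(roll)).
In Python, from plant import get_obs, vision, workorder gives the robot as it stands.
- The arm moves only by the shell command python3 -m pendant 'ROWS' [OPENING]. ROWS is a JSON object of lists of equal length, an entry for each row: "dp": the shift along the tool's x, y, z in m, a list of three; "rotation": the turn, a rotation vector about the tool's x, y, z in rad, a list of three. A call has 1 to 8 rows; each row is the pose to reach, as a shift and turn from the pose commanded when the call began, along the tool's axes at that moment; what a row does not reach only later rows make up. A row lasts 1/8 s, in which the tool goes at most 62.5 mm and 10.7 degrees, less where a joint would pass 70% of its speed; a pose out of reach is approached as far as the arm can. A call with a gripper value outside its range is refused whole. OPENING is the finger opening in m, from 0 to 0.0918, set as the call begins (- or left out, the last holds). The fingers move at their own pace and stop on an object; the grip force is fixed at half the most. Time passes only in rows, so rows that repeat a pose let the fingers close. It gives the time, the measured TCP pose, the force, the opening and the grip force at its end, in the units of the state.
- get_obs(): the state, without advancing time (a new reading comes with each control period).
- vision.capture(name): name is "side" or "top" or "wrist"; returns a dict with "pixels" (400x640x3 uint8, red, green, blue), "vfov" (degrees; the focal length in pixels is half the picture's height over the tangent of half this angle, whatever the lens; pixels are square), "cx", "cy" (the principal point, pixels), "pose" (4x4, takes a point from camera to world coordinates); the wrist camera has in their place "T_tool_cam" (4x4, takes a point from camera to tool coordinates, whose origin is the TCP and whose axes are the flange's). Camera axes: x right, y up, looking along -z (the intrinsics and any distortion apply to the point x, -y, -z); pixel columns grow to the right and rows downward; lengths in mm; the calibration is good to about 2 mm. A picture is of the moment at which its call begins: read the wrist's pose just before it. There is no depth.
- workorder.close_job(): hands the job in; it is judged then, once.
The state is a dict: "time": time; "joint_positions": joint angles; "dq": joint speeds; "tau": joint torques, N m; "tool_pos": TCP position; "tcp_rot": TCP orientation; "contact_force": force on the tool from outside, world axes, zero at the start; "moment": the same for the moment, N m; "grip_width": finger opening in mm; "finger_force": force on a finger pad.
Only numpy, scipy, OpenCV 4.12 (cv2) and the standard library are available. Lean on these libraries where they do the work, as an engineer would, in place of code of your own. Each camera call takes 0.05 s, during which the arm holds its last target. There are 200 camera calls.

## Working session

There is one attempt and no reset: what is moved stays moved. The work goes in short steps, Python scripts to look and compute and a shell command to move; the robot and the scene stay as the last step left them, time stands still between calls to the robot, and variables do not carry over. Pictures are saved under pics/ and viewed, at most 14 in all, crops included, and the job is handed in when it is done.

```bash
ls; mkdir -p pics
python3 - <<'E'
from plant import get_obs, vision
import cv2,numpy as np
o=get_obs(); print({k:np.round(v,3).tolist() for k,v in o.items()})
for n in("top","side"):
    c=vision.capture(n); cv2.imwrite(f"pics/{n}0.png",c["pixels"][:,:,::-1]); print({k:(np.round(v,3).tolist() if not isinstance(v,str) else v) for k,v in c.items() if k!="pixels"})
E
```

```text
pics
{'time': 0.0, 'joint_positions': [-1.252, 0.343, 1.525, -0.0, 1.275, -0.146], 'dq': [0.0, 0.0, -0.0, -0.0, -0.001, -0.0], 'tau': [-0.0, -43.124, -24.423, 0.072, 0.055, -0.0], 'tool_pos': [235.202, -468.898, 226.026], 'tcp_rot': [-3.14, -0.0, 0.465], 'contact_force': [0.023, 0.4, -0.31], 'moment': [0.029, 0.026, 0.003], 'finger_force': 0.0, 'grip_width': 91.85}
{'vfov': 47.188, 'cx': 313.565, 'cy': 202.137, 'pose': [[-0.012, 0.998, -0.065, 459.982], [-1.0, -0.014, -0.028, 73.936], [-0.029, 0.065, 0.997, 962.379], [0.0, 0.0, 0.0, 1.0]]}
{'vfov': 49.411, 'cx': 321.249, 'cy': 199.933, 'pose': [[-0.623, 0.638, -0.453, 96.525], [-0.782, -0.513, 0.354, 443.211], [-0.006, 0.575, 0.818, 877.091], [0.0, 0.0, 0.0, 1.0]]}
```

View pics/top0.png

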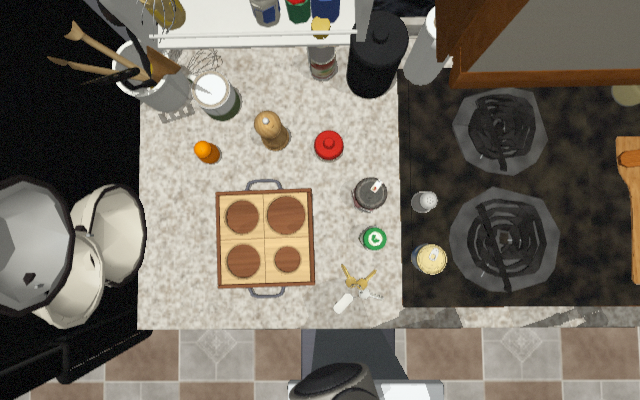

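View pics/side0.png

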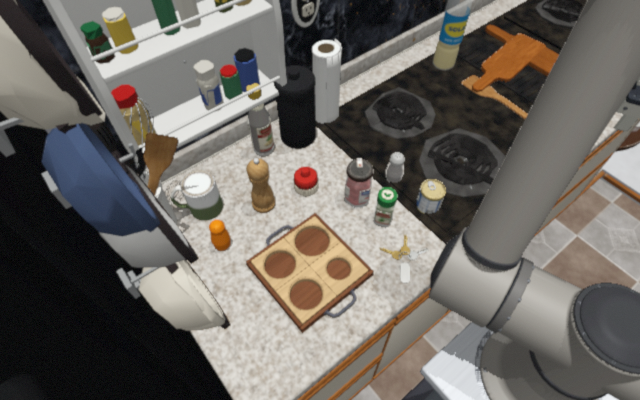

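The top view shows the salt at (424,202), tin (431,260), jam jar (370,194), spice jar (374,238), timer (329,145) and mill (270,130). The wells are large (286,215), small (288,259), and mid (242,217) and (242,261). The side view agrees: the large well is the far one at (312,240) and the small one is on the right at (339,268). The orange decoy is apart from these.

```bash
cat > h.py <<'E'
import numpy as np, cv2
from plant import get_obs, vision
from scipy.spatial.transform import Rotation as R
def ray(c,u,v,T=None):
    T=np.array(c["pose"]) if T is None else T
    f=200/np.tan(np.radians(c["vfov"])/2)
    d=T[:3,:3]@np.array([(u-c["cx"])/f,-(v-c["cy"])/f,-1]); return T[:3,3],d
def onz(c,u,v,z,T=None):
    o,d=ray(c,u,v,T); return o+d*(z-o[2])/d[2]
def tri(a,b):
    (o1,d1),(o2,d2)=a,b; A=np.stack([d1,-d2],1); s=np.linalg.lstsq(A,o2-o1,rcond=None)[0]
    p,q=o1+s[0]*d1,o2+s[1]*d2; return (p+q)/2,np.linalg.norm(p-q)
def proj(c,p,T=None):
    T=np.array(c["pose"]) if T is None else T
    q=T[:3,:3].T@(np.array(p)-T[:3,3]); f=200/np.tan(np.radians(c["vfov"])/2)
    return c["cx"]-f*q[0]/q[2], c["cy"]+f*q[1]/q[2]
def go(x,y,z,yaw):
    """print dp, rot from the present pose to TCP x,y,z mm with the tool down at yaw"""
    o=get_obs(); R0=R.from_euler('xyz',o["tcp_rot"]); R1=R.from_euler('xyz',[np.pi,0,yaw])
    print("dp",np.round(R0.inv().apply(np.array([x,y,z])-o["tool_pos"])/1000,4).tolist(),"rot",np.round((R0.inv()*R1).as_rotvec(),3).tolist(),"at",np.round(o["tool_pos"],1),np.round(o["tcp_rot"],3),"t",o["time"],"w",o["grip_width"])
E
python3 - <<'E'
from h import *
t=vision.capture("top"); s=vision.capture("side")
def blobs(c,box,lo,hi,n=4,minA=60):
    x0,y0,x1,y1=box; m=cv2.inRange(cv2.cvtColor(c["pixels"],cv2.COLOR_RGB2HSV),lo,hi)[y0:y1,x0:x1]
    m=cv2.morphologyEx(m,cv2.MORPH_OPEN,np.ones((3,3)))
    k,l,st,ce=cv2.connectedComponentsWithStats(m); 
    return [(ce[i]+[x0,y0],st[i]+[x0,y0,0,0,0]) for i in range(1,k) if st[i][4]>minA]
for n,c,z0,pts in(("top",t,(222,194,308,282),0),("side",s,(255,220,365,320),0)):
    a=c["pixels"]; 
    print(n,[ (p, a[p[1],p[0]].tolist()) for p in ([(242,217),(286,215),(264,196),(330,145),(370,185),(358,200),(424,195),(374,238)] if n=="top" else [(312,240),(339,268),(325,255),(306,175),(359,165),(397,158)])])
    for b in blobs(c,z0,(0,70,0),(20,255,130)): print("well",b[0].round(1),b[1],onz(c,*b[0],8).round(1),onz(c,*b[0],24).round(1))
for n,c,b1,b2 in(("top",t,(305,120,355,170),(355,220,395,260)),("side",s,(290,160,325,200),(370,180,405,230))):
    for b in blobs(c,b1,(0,150,60),(8,255,255)): print("timer",b[0].round(1),b[1],onz(c,*b[0],45).round(1))
    for b in blobs(c,b2,(45,100,40),(85,255,255)): print("spice",b[0].round(1),b[1],onz(c,*b[0],100).round(1))
a=np.hstack([cv2.resize(t["pixels"][100:280,225:465],None,fx=3.3,fy=3.3,interpolation=cv2.INTER_CUBIC)])
cv2.imwrite("pics/topz.png",a[:,:,::-1])
b=cv2.resize(s["pixels"][140:260,230:450],None,fx=3.6,fy=3.6,interpolation=cv2.INTER_CUBIC); cv2.imwrite("pics/sidez.png",b[:,:,::-1])
E
```

```text
top [((242, 217), [145, 92, 56]), ((286, 215), [146, 96, 66]), ((264, 196), [232, 202, 147]), ((330, 145), [196, 44, 36]), ((370, 185), [100, 99, 90]), ((358, 200), [86, 80, 76]), ((424, 195), [180, 180, 173]), ((374, 238), [125, 183, 135])]
side [((312, 240), [132, 86, 59]), ((339, 268), [141, 94, 65]), ((325, 255), [225, 196, 148]), ((306, 175), [140, 35, 29]), ((359, 165), [191, 159, 137]), ((397, 158), [209, 209, 205])]
well [307.5 235.2] [295 226  30  22 368] [519.5 153.5   8. ] [511.8 158.9  24. ]
well [275.4 259.2] [265 251  26  20 310] [515.2 247.1   8. ] [507.4 250.7  24. ]
well [275.4 295.9] [255 271  42  49 295] [444.3 297.    8. ] [437.9 299.7  24. ]
timer [328.5 144.7] [315 131  28  29 653] [636.   67.8  45. ]
spice [373.4 238.5] [363 228  23  22 221] [446.7 -13.4 100. ]
timer [305.3 177.6] [295 167  22  22 398] [633.2  71.7  45. ]
spice [386.8 200.5] [378 192  19  15 152] [436.   -3.9 100. ]
```

View pics/topz.png

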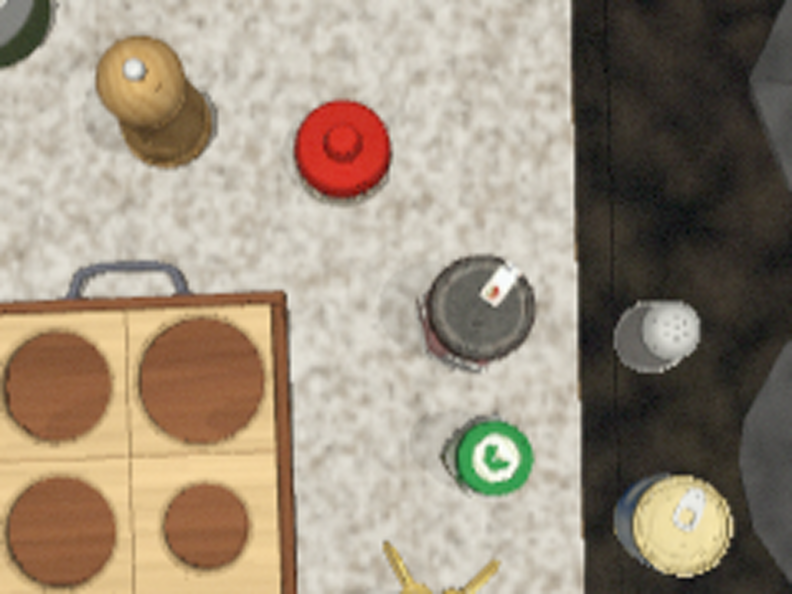

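View pics/sidez.png

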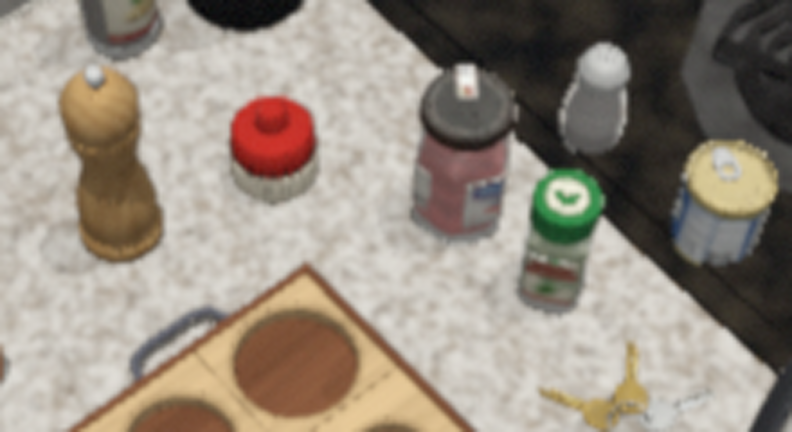

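The top crop shows, in crop pixels, mill knob (134,69), timer (343,148), jar lid (482,307), salt cap (672,330) and bores large (202,381), small (206,526), mid (58,386) and (61,531). The side crop shows the same things at mill knob (95,75), timer knob (271,104), lid (467,98), salt (604,64) and large bore (296,363).

Run:
```python
from h import *
t=vision.capture("top"); s=vision.capture("side")
T=lambda u,v:((u+.5)/3.3-.5+225,(v+.5)/3.3-.5+100)
S=lambda u,v:((u+.5)/3.6-.5+230,(v+.5)/3.6-.5+140)
for n,a,b,z in[("mill",(134,69),(95,72),170),("timer",(342,136),(271,103),68),("jar",(482,307),(467,98),115),("salt",(675,327),(605,55),88),("spice",(494,458),(568,192),100),("tin",(684,526),(728,172),72),("large",(202,381),(296,363),22)]:
    p,e=tri(ray(t,*T(*a)),ray(s,*S(*b))); print(n,"tri",p.round(1),"err",e.round(1),"top@z",onz(t,*T(*a),z).round(1)[:2],"side@z",onz(s,*S(*b),z).round(1)[:2])
print("timer disc",onz(t,*T(343,148),35))
for n,a in[("small",(206,526)),("midL",(58,386)),("midLn",(61,531)),("large",(202,381))]: print(n,onz(t,*T(*a),21).round(1))
for n,p in[("mill",(172,140)),("salt",(648,337))]: print(n,"foot",onz(t,*T(*p),20).round(1))
# dark-bore blob centroids, top
hsv=cv2.cvtColor(t["pixels"],cv2.COLOR_RGB2HSV); g=t["pixels"][:,:,1].astype(int)
m=(g<140).astype(np.uint8)[193:284,221:310]
k,l,st,ce=cv2.connectedComponentsWithStats(m)
for i in range(1,k):
    if st[i][4]>200: print(st[i],(ce[i]+[221,193]).round(2),onz(t,*(ce[i]+[221,193]),21).round(1))
```

```text
mill tri [657.3 179.4 169.4] err 0.3 top@z [657.  179.2] side@z [656.9 179.7]
timer tri [638.   68.   73.5] err 0.5 top@z [639.3  68.2] side@z [641.5  65.3]
jar tri [531.4  -7.5 121.9] err 1.3 top@z [531.5  -8.6] side@z [535.8 -11.2]
salt tri [ 520.4 -121.4   90.2] err 0.0 top@z [ 520.6 -121.9] side@z [ 521.6 -123. ]
spice tri [446.7 -14.5 107.2] err 0.5 top@z [446.8 -15.1] side@z [449.8 -19. ]
tin tri [ 407.2 -125.1   75.8] err 3.7 top@z [ 405.6 -127.3] side@z [ 409.9 -126.4]
large tri [496.1 157.9  20.1] err 1.1 top@z [495.6 157.4] side@z [495.6 158.9]
timer disc [638.40941851  67.43964049  35.        ]
small [405.6 155.7  21. ]
midL [493.7 247.8  21. ]
midLn [403.5 246.1  21. ]
large [495.7 157.5  21. ]
mill foot [648.3 175.3  20. ]
salt foot [ 519.3 -120.3   20. ]
[  45    3   39   39 1183] [285.49 215.01] [495.9 158.2  21. ]
[  3   7  35  35 910] [241.5  216.73] [493.5 249.3  21. ]
[  5  51  34  35 924] [242.74 261.1 ] [402.4 247.   21. ]
[ 53  53  27  27 557] [287.   259.26] [405.2 155.9  21. ]
```

```bash
python3 -c "
from h import *
go(638.5,67.5,160,1.22)"
```

```text
dp [0.601, -0.299, 0.0667] rot [-0.0, -0.0, -0.755] at [ 235.3 -469.2  226.5] [-3.141 -0.     0.465] t 0.3 w 91.64909122160338
```

```bash
python3 -m pendant '{"dp":[[0.3,-0.15,0],[0.3,-0.15,0],[0.3,-0.15,0],[0.3,-0.15,0],[0.3,-0.15,0],[0.3,-0.15,0],[0.45,-0.225,0.02],[0.45,-0.225,0.02]],"rotation":[[0,0,-0.2],[0,0,-0.4],[0,0,-0.5],[0,0,-0.6],[0,0,-0.7],[0,0,-0.755],[0,0,-0.755],[0,0,-0.755]]}' 0.09; python3 -c "
from h import *
go(638.5,67.5,160,1.22)"
```

```text
time: 1.3
tool_pos: [511.6, -100.1, 211.9]
tcp_rot: [3.141, 0.0, 1.219]
contact_force: [1.3, -1.2, 0.8]
grip_width: 90.1
finger_force: 0.0
dp [0.2011, 0.0613, 0.0519] rot [0.001, 0.0, -0.001] at [ 511.6 -100.1  211.9] [3.141 0.    1.219] t 1.3 w 90.12197493042873
```

```bash
python3 -m pendant '{"dp":[[0.06,0.02,0],[0.12,0.04,0.01],[0.18,0.055,0.03],[0.201,0.061,0.052],[0.201,0.061,0.052],[0.201,0.061,0.052]],"rotation":[[0,0,0],[0,0,0],[0,0,0],[0,0,0],[0,0,0],[0,0,0]]}'
python3 - <<'E'
from h import *
go(638.5,67.5,160,1.22)
o=get_obs(); w=vision.capture("wrist"); print(np.round(w["T_tool_cam"],3).tolist(),w["vfov"],w["cx"],w["cy"])
cv2.imwrite("pics/w1.png",w["pixels"][:,:,::-1])
M=np.eye(4);M[:3,:3]=R.from_euler('xyz',o["tcp_rot"]).as_matrix();M[:3,3]=o["tool_pos"]
T=M@np.array(w["T_tool_cam"])
m=cv2.inRange(cv2.cvtColor(w["pixels"],cv2.COLOR_RGB2HSV),(0,150,60),(8,255,255))
k,l,st,ce=cv2.connectedComponentsWithStats(m); i=1+np.argmax(st[1:,4]); print(st[i],ce[i],onz(w,*ce[i],40,T),proj(w,[638.5,67.5,40],T))
E
```

```text
time: 2.05
tool_pos: [636.9, 65.7, 160.3]
tcp_rot: [3.141, 0.0, 1.22]
contact_force: [0.0, 0.0, 0.2]
grip_width: 89.8
finger_force: 0.0
dp [0.0022, 0.0009, 0.0003] rot [0.0, 0.0, -0.0] at [636.9  65.7 160.3] [3.141 0.    1.22 ] t 2.05 w 89.79286515247837
[[-0.001, 0.957, 0.29, 79.402], [1.0, 0.001, 0.002, 0.034], [0.001, 0.29, -0.957, -156.553], [0.0, 0.0, 0.0, 1.0]] 59.26388576257049 317.57227488164847 197.26952702393177
[ 282  150   72   73 3981] [317.7096207  186.12258227] [638.30294144  70.34466692  40.        ] (np.float64(319.136427143275), np.float64(189.1984370381497))
```

View pics/w1.png

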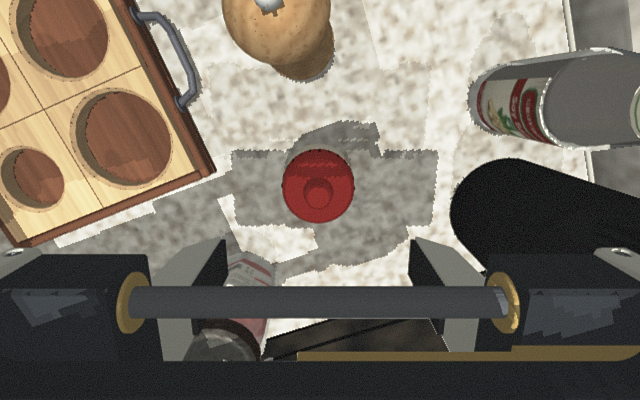

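The wrist view shows the timer centred between the fingers at (318,186), with the jar and mill clear of the hand, so I am going down.

```bash
python3 -m pendant '{"dp":[[0.0025,-0.0005,0.05],[0.0025,-0.0005,0.1],[0.0025,-0.0005,0.13],[0.0025,-0.0005,0.14],[0.0025,-0.0005,0.14],[0.0025,-0.0005,0.14]],"rotation":[[0,0,0],[0,0,0],[0,0,0],[0,0,0],[0,0,0],[0,0,0]]}' && python3 -m pendant '{"dp":[[0,0,0],[0,0,0],[0,0,0],[0,0,0],[0,0,0],[0,0,0],[0,0,0],[0,0,0]],"rotation":[[0,0,0],[0,0,0],[0,0,0],[0,0,0],[0,0,0],[0,0,0],[0,0,0],[0,0,0]]}' 0.05
```

```text
time: 2.85
tool_pos: [638.7, 68.6, 22.0]
tcp_rot: [3.138, -0.001, 1.219]
contact_force: [0.7, -0.9, 0.5]
grip_width: 89.9
finger_force: 0.0
time: 3.85
tool_pos: [637.6, 68.9, 20.1]
tcp_rot: [3.141, -0.0, 1.22]
contact_force: [-0.5, 0.3, 4.1]
grip_width: 60.8
finger_force: 30.0
```

```bash
python3 -m pendant '{"dp":[[0,0,-0.03],[0,0,-0.08],[0,0,-0.1],[0,0,-0.1]],"rotation":[[0,0,0],[0,0,0],[0,0,0],[0,0,0]]}'
python3 - <<'E'
from h import *
go(402.4,247,60,1.22)
w=vision.capture("wrist"); T=np.array(w["T_tool_cam"])
print("tcp-axis z-48:",proj(w,[0,0,-48],T),"z-15",proj(w,[0,0,-15],T))
cv2.imwrite("pics/w2.png",w["pixels"][:,:,::-1])
E
```

```text
time: 4.35
tool_pos: [638.1, 68.9, 121.1]
tcp_rot: [3.139, -0.001, 1.22]
contact_force: [-0.4, -0.0, -1.7]
grip_width: 60.8
finger_force: 30.0
dp [0.0861, -0.2827, 0.0604] rot [0.003, -0.001, -0.0] at [638.1  68.9 121.1] [ 3.139e+00 -1.000e-03  1.220e+00] t 4.35 w 60.793485778742955
tcp-axis z-48: (np.float64(318.15439937807173), np.float64(320.3781629723748)) z-15 (np.float64(318.14564281322123), np.float64(274.5906462611129))
```

View pics/w2.png

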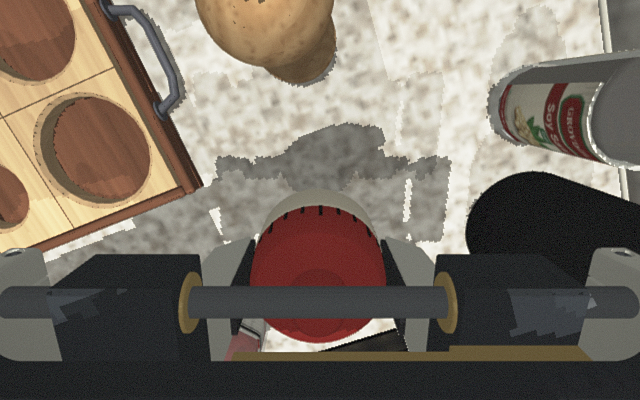

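```bash
python3 - <<'E'
from h import *
w=vision.capture("wrist"); T=np.array(w["T_tool_cam"])
for x in(27,29,31,33,35): print(x,[round(proj(w,[x,0,z],T)[1],1) for z in(20,-7,-8)])
E
python3 -m pendant '{"dp":[[0,-0.03,-0.01],[0.03,-0.09,-0.01],[0.05,-0.15,0],[0.07,-0.21,0.03],[0.085,-0.27,0.045],[0.086,-0.283,0.06],[0.086,-0.283,0.06],[0.086,-0.283,0.06]],"rotation":[[0,0,0],[0,0,0],[0,0,0],[0,0,0],[0,0,0],[0,0,0],[0,0,0],[0,0,0]]}'
python3 - <<'E'
from h import *
go(402.6,247,27.5,1.22)
E
```

```text
27 [np.float64(195.1), np.float64(212.1), np.float64(212.9)]
29 [np.float64(191.4), np.float64(207.9), np.float64(208.7)]
31 [np.float64(187.7), np.float64(203.7), np.float64(204.4)]
33 [np.float64(184.0), np.float64(199.4), np.float64(200.1)]
35 [np.float64(180.3), np.float64(195.1), np.float64(195.8)]
time: 5.45
tool_pos: [401.9, 246.8, 59.6]
tcp_rot: [3.142, 0.0, 1.22]
contact_force: [0.6, 0.1, -1.0]
grip_width: 61.0
finger_force: 30.0
dp [0.0005, 0.0006, 0.0321] rot [0.0, 0.0, -0.0] at [401.9 246.8  59.6] [3.142 0.    1.22 ] t 5.45 w 61.0090188943291
```

```bash
python3 -m pendant '{"dp":[[0.002,0.0005,0.01],[0.002,0.0005,0.018],[0.002,0.0005,0.026],[0.002,0.0005,0.0315],[0.002,0.0005,0.0315],[0.002,0.0005,0.0315]],"rotation":[[0,0,0],[0,0,0],[0,0,0],[0,0,0],[0,0,0],[0,0,0]]}'
```

```text
time: 6.2
tool_pos: [402.5, 248.7, 28.3]
tcp_rot: [3.142, 0.0, 1.22]
contact_force: [0.2, -0.3, -1.6]
grip_width: 61.0
finger_force: 30.0
```

```bash
python3 -m pendant '{"dp":[[0,0,0],[0,0,0],[0,0,0],[0,0,0],[0,0,-0.05],[0,0,-0.1],[0,0,-0.13],[0,0,-0.13]],"rotation":[[0,0,0],[0,0,0],[0,0,0],[0,0,0],[0,0,0],[0,0,0],[0,0,0],[0,0,0]]}' 0.075
python3 - <<'E'
from h import *
go(520,-121,160,1.571)
w=vision.capture("top")
cv2.imwrite("pics/t2.png",cv2.resize(w["pixels"][170:300,200:330],None,fx=3,fy=3)[:,:,::-1])
E
```

```text
time: 7.2
tool_pos: [403.7, 249.3, 160.6]
tcp_rot: [3.137, -0.004, 1.22]
contact_force: [-0.7, -1.2, 0.4]
grip_width: 74.7
finger_force: 0.0
dp [-0.3077, 0.2365, 0.0005] rot [0.005, -0.003, -0.351] at [403.7 249.3 160.6] [ 3.137 -0.004  1.22 ] t 7.2 w 74.72959049846568
```

View pics/t2.png

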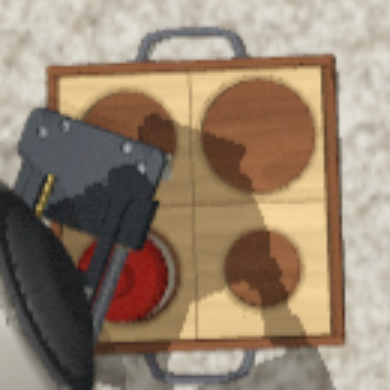

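The timer sits in the near-left middle bore. Next is the salt.

```bash
python3 -m pendant '{"dp":[[-0.03,0.023,0],[-0.078,0.06,0],[-0.126,0.097,0],[-0.174,0.134,0],[-0.222,0.171,0],[-0.27,0.208,0],[-0.308,0.2365,0],[-0.308,0.2365,0]],"rotation":[[0,0,-0.05],[0,0,-0.1],[0,0,-0.15],[0,0,-0.2],[0,0,-0.25],[0,0,-0.3],[0,0,-0.351],[0,0,-0.351]]}' 0.085
python3 - <<'E'
from h import *
o=get_obs(); w=vision.capture("wrist")
cv2.imwrite("pics/w3.png",w["pixels"][:,:,::-1])
M=np.eye(4);M[:3,:3]=R.from_euler('xyz',o["tcp_rot"]).as_matrix();M[:3,3]=o["tool_pos"]
T=M@np.array(w["T_tool_cam"])
go(520,-121,160,1.571); print(proj(w,[520,-121,90],T),proj(w,[520,-121,0],T))
E
```

```text
time: 8.25
tool_pos: [518.3, -124.7, 156.3]
tcp_rot: [-3.139, -0.0, 1.567]
contact_force: [-0.3, 0.1, -0.9]
grip_width: 85.2
finger_force: 0.0
dp [0.0017, 0.0023, -0.0036] rot [-0.003, -0.001, -0.003] at [ 517.7 -122.7  156.4] [-3.138e+00 -1.000e-03  1.568e+00] t 8.3 w 84.87676951809696
(np.float64(320.4662877261419), np.float64(208.97916681446478)) (np.float64(320.06239371265275), np.float64(177.3281131003762))
```

View pics/w3.png

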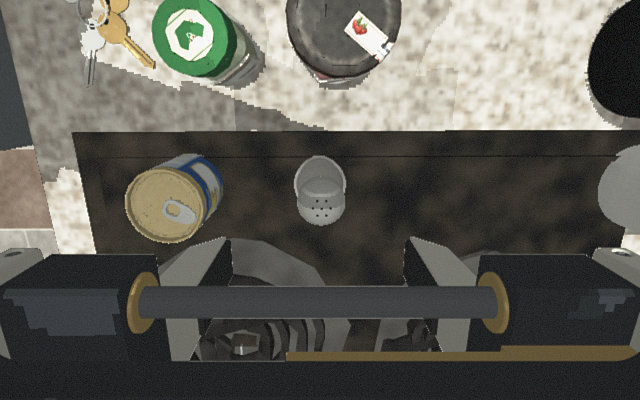

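The salt is centred between the fingers at (320,190), and the tin is outside the left finger.

```bash
python3 -m pendant '{"dp":[[0.0017,0.0022,0.03],[0.0017,0.0022,0.08],[0.0017,0.0022,0.11],[0.0017,0.0022,0.12],[0.0017,0.0022,0.12],[0.0017,0.0022,0.12]],"rotation":[[0,0,0],[0,0,0],[0,0,0],[0,0,0],[0,0,0],[0,0,0]]}' && python3 -m pendant '{"dp":[[0,0,0],[0,0,0],[0,0,0],[0,0,0],[0,0,0],[0,0,0],[0,0,0],[0,0,0]],"rotation":[[0,0,0],[0,0,0],[0,0,0],[0,0,0],[0,0,0],[0,0,0],[0,0,0],[0,0,0]]}' 0.035 && python3 -m pendant '{"dp":[[0,0,-0.03],[0,0,-0.08],[0,0,-0.125],[0,0,-0.125],[0,0,-0.125]],"rotation":[[0,0,0],[0,0,0],[0,0,0],[0,0,0],[0,0,0]]}'
python3 - <<'E'
from h import *
w=vision.capture("wrist"); T=np.array(w["T_tool_cam"])
cv2.imwrite("pics/w4.png",w["pixels"][:,:,::-1])
go(405.2,156,160,1.571)
for x in(17,19,21,23,25): print(x,[round(proj(w,[x,0,z],T)[1],1) for z in(36,20,-38)])
E
```

```text
time: 9.05
tool_pos: [521.6, -120.1, 39.6]
tcp_rot: [3.14, 0.001, 1.571]
contact_force: [-0.3, 0.5, -0.5]
grip_width: 84.7
finger_force: 0.0
time: 10.05
tool_pos: [520.7, -120.1, 38.3]
tcp_rot: [-3.141, 0.0, 1.571]
contact_force: [-1.4, -0.2, -0.0]
grip_width: 38.0
finger_force: 29.6
time: 10.68
tool_pos: [520.2, -119.9, 162.6]
tcp_rot: [-3.14, -0.0, 1.571]
contact_force: [0.6, 0.0, -1.8]
grip_width: 38.0
finger_force: 29.6
dp [0.2758, -0.1147, 0.0025] rot [-0.002, -0.001, -0.0] at [ 519.9 -119.8  162. ] [-3.139e+00 -1.000e-03  1.571e+00] t 10.725 w 37.983097657154175
17 [np.float64(203.9), np.float64(213.2), np.float64(264.9)]
19 [np.float64(200.6), np.float64(209.6), np.float64(260.0)]
21 [np.float64(197.3), np.float64(206.0), np.float64(255.1)]
23 [np.float64(193.9), np.float64(202.4), np.float64(250.2)]
25 [np.float64(190.5), np.float64(198.8), np.float64(245.3)]
```

View pics/w4.png

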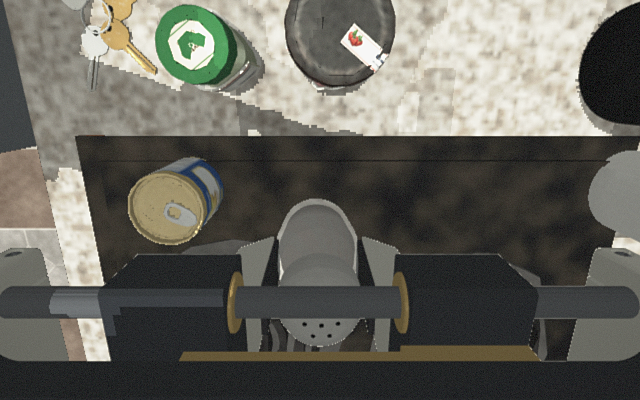

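```bash
python3 -m pendant '{"dp":[[0.02,-0.01,-0.01],[0.075,-0.03,-0.01],[0.13,-0.053,-0.01],[0.185,-0.076,-0.01],[0.24,-0.1,0.02],[0.277,-0.1147,0.06],[0.277,-0.1147,0.085],[0.277,-0.1147,0.085]],"rotation":[[0,0,0],[0,0,0],[0,0,0],[0,0,0],[0,0,0],[0,0,0],[0,0,0],[0,0,0]]}'
python3 - <<'E'
from h import *
go(405.2,157.2,47,1.571)
E
```

```text
time: 11.72
tool_pos: [403.5, 157.4, 77.0]
tcp_rot: [-3.136, 0.001, 1.573]
contact_force: [0.3, -0.6, 0.2]
grip_width: 37.8
finger_force: 29.6
dp [-0.0002, 0.0018, 0.0299] rot [-0.005, 0.001, 0.002] at [403.5 157.4  77. ] [-3.136e+00  1.000e-03  1.573e+00] t 11.725 w 37.76345940487795
```

```bash
python3 -m pendant '{"dp":[[0,0.001,0.01],[0,0.001,0.02],[0,0.001,0.026],[0,0.001,0.03],[0,0.001,0.03],[0,0.001,0.03]],"rotation":[[0,0,0],[0,0,0],[0,0,0],[0,0,0],[0,0,0],[0,0,0]]}'
```

```text
time: 12.48
tool_pos: [407.2, 156.8, 48.6]
tcp_rot: [3.141, 0.0, 1.571]
contact_force: [-0.4, -0.2, -0.9]
grip_width: 37.6
finger_force: 29.6
```

```bash
python3 -m pendant '{"dp":[[0,-0.001,0.002],[0,-0.001,0.003],[0,-0.001,0.003]],"rotation":[[0,0,0],[0,0,0],[0,0,0]]}'
```

```text
time: 12.85
tool_pos: [406.2, 156.9, 46.2]
tcp_rot: [3.141, -0.0, 1.571]
contact_force: [-1.2, 0.0, 9.4]
grip_width: 38.2
finger_force: 30.4
```

```bash
python3 -m pendant '{"dp":[[0,0,0],[0,0,0],[0,0,0],[0,0,0],[0,0,-0.04],[0,0,-0.1],[0,0,-0.13],[0,0,-0.13]],"rotation":[[0,0,0],[0,0,0],[0,0,0],[0,0,0],[0,0,0],[0,0,0],[0,0,0],[0,0,0]]}' 0.065
python3 - <<'E'
from h import *
go(531.5,-8,190,0.0)
E
```

```text
time: 13.85
tool_pos: [407.4, 157.1, 177.5]
tcp_rot: [3.136, -0.001, 1.571]
contact_force: [-0.6, 0.2, -1.1]
grip_width: 65.0
finger_force: 0.0
dp [-0.1651, 0.1241, -0.012] rot [0.003, -0.005, 1.571] at [407.4 157.1 177.5] [ 3.136e+00 -1.000e-03  1.571e+00] t 13.85 w 64.98902193589502
```

```bash
python3 -m pendant '{"dp":[[-0.02,0.02,-0.012],[-0.06,0.045,-0.012],[-0.1,0.07,-0.012],[-0.13,0.1,-0.012],[-0.15,0.11,-0.012],[-0.165,0.124,-0.012],[-0.165,0.124,-0.012],[-0.165,0.124,-0.012]],"rotation":[[0,0,0.18],[0,0,0.36],[0,0,0.54],[0,0,0.72],[0,0,0.9],[0,0,1.08],[0,0,1.26],[0,0,1.43]]}' 0.0915; python3 -m pendant '{"dp":[[0,0,0],[0,0,0],[0,0,0]],"rotation":[[0,0,0.14],[0,0,0.14],[0,0,0.14]]}'
python3 - <<'E'
from h import *
o=get_obs(); w=vision.capture("wrist")
cv2.imwrite("pics/w5.png",w["pixels"][:,:,::-1])
M=np.eye(4);M[:3,:3]=R.from_euler('xyz',o["tcp_rot"]).as_matrix();M[:3,3]=o["tool_pos"]
T=M@np.array(w["T_tool_cam"])
go(531.5,-8,190,0.0); print(proj(w,[531.5,-8,115],T),proj(w,[531.5,-8,0],T))
E
```

```text
time: 14.85
tool_pos: [529.4, -8.4, 185.4]
tcp_rot: [-3.141, 0.003, 0.134]
contact_force: [1.1, 0.5, 0.1]
grip_width: 91.6
finger_force: 0.0
time: 15.22
tool_pos: [529.7, -8.1, 186.5]
tcp_rot: [-3.141, 0.002, 0.004]
contact_force: [0.9, 0.1, -0.0]
grip_width: 91.5
finger_force: 0.0
dp [0.0017, -0.0001, -0.0033] rot [-0.0, 0.001, 0.003] at [529.8  -8.1 186.7] [-3.142e+00  1.000e-03  3.000e-03] t 15.275 w 91.44742905745885
(np.float64(318.70860184568846), np.float64(207.7681769485519)) (np.float64(318.47719181833645), np.float64(170.62526036461566))
```

View pics/w5.png

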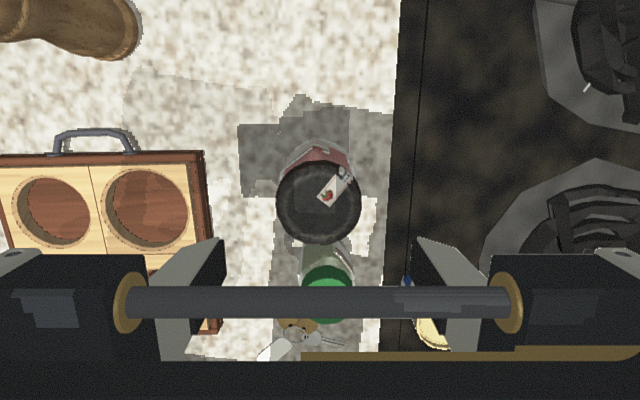

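Run:
```python
import cv2
a=cv2.imread("pics/w5.png")[125:255,260:380]; cv2.imwrite("pics/w5z.png",cv2.resize(a,None,fx=4,fy=4,interpolation=cv2.INTER_CUBIC))
```

```text
(no output)
```

View pics/w5z.png

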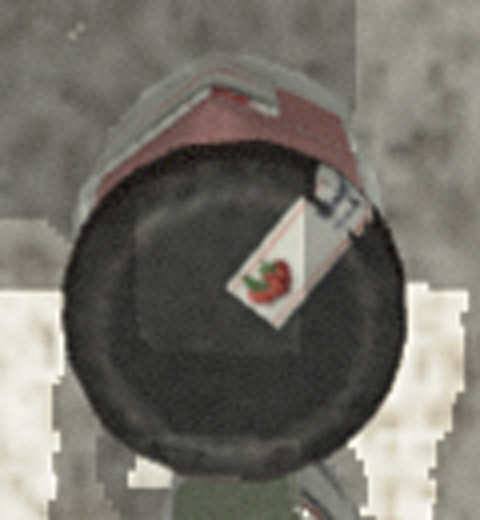

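The jar lid is centred at about (318.6,202.5). The body faces run about 45° to the tool, so I will grip at yaw 0.8, square to the faces and clear of the spice jar.

```bash
python3 - <<'E'
from h import *
o=get_obs(); w=vision.capture("wrist")
M=np.eye(4);M[:3,:3]=R.from_euler('xyz',o["tcp_rot"]).as_matrix();M[:3,3]=o["tool_pos"]
T=M@np.array(w["T_tool_cam"])
print([onz(w,318.6,202.5,z,T).round(1) for z in (110,115)])
go(532.5,-8,187,0.8)
E
python3 -m pendant '{"dp":[[0.001,0,0],[0.002,0,0],[0.003,0,0],[0.003,0,0],[0.003,0,0],[0.003,0,0]],"rotation":[[0,0,-0.17],[0,0,-0.34],[0,0,-0.51],[0,0,-0.68],[0,0,-0.8],[0,0,-0.8]]}'
python3 - <<'E'
from h import *
o=get_obs(); w=vision.capture("wrist")
M=np.eye(4);M[:3,:3]=R.from_euler('xyz',o["tcp_rot"]).as_matrix();M[:3,3]=o["tool_pos"]
T=M@np.array(w["T_tool_cam"])
print(proj(w,[532.5,-8,113],T))
p=w["pixels"].astype(int); m=((p.max(2)<75)).astype(np.uint8)
x,y=map(int,proj(w,[532.5,-8,113],T)); m=m[y-60:y+45,x-70:x+70]
k,l,st,ce=cv2.connectedComponentsWithStats(m); i=1+np.argmax(st[1:,4])
print(st[i]+[x-70,y-60,0,0,0],ce[i]+[x-70,y-60])
c=[st[i][0]+x-70+st[i][2]/2,st[i][1]+y-60+st[i][3]/2]; print(c,onz(w,*c,112,T)); go(532.5,-8,60,0.8)
cv2.imwrite("pics/w6.png",w["pixels"][:,:,::-1])
E
```

```text
[array([533.7,  -8. , 110. ]), array([535.3,  -8. , 115. ])]
dp [0.0026, -0.0001, -0.0] rot [-0.0, 0.001, -0.797] at [529.9  -8.1 187. ] [-3.142e+00  1.000e-03  3.000e-03] t 15.325 w 91.26350736895012
time: 16.08
tool_pos: [533.0, -8.1, 187.3]
tcp_rot: [3.142, 0.0, 0.801]
contact_force: [0.7, 0.4, -0.8]
grip_width: 91.3
finger_force: 0.0
(np.float64(317.8000484708625), np.float64(210.22556031382203))
[ 274  164  113   91 6123] [327.68936796 212.50563449]
[np.float64(330.5), np.float64(209.5)] [538.97886169 -14.02698945 112.        ]
dp [-0.0003, -0.0005, 0.1274] rot [0.0, 0.0, -0.001] at [533.1  -8.1 187.4] [3.141 0.    0.799] t 16.125 w 91.16181165411945
```

```bash
python3 -m pendant '{"dp":[[0,0,0.03],[0,0,0.08],[0,0,0.115],[0,0,0.127],[0,0,0.127],[0,0,0.127]],"rotation":[[0,0,0],[0,0,0],[0,0,0],[0,0,0],[0,0,0],[0,0,0]]}' && python3 -m pendant '{"dp":[[0,0,0],[0,0,0],[0,0,0],[0,0,0],[0,0,0],[0,0,0],[0,0,0],[0,0,0]],"rotation":[[0,0,0],[0,0,0],[0,0,0],[0,0,0],[0,0,0],[0,0,0],[0,0,0],[0,0,0]]}' 0.045 && python3 -m pendant '{"dp":[[0,0,-0.02],[0,0,-0.05],[0,0,-0.05],[0,0,-0.05]],"rotation":[[0,0,0],[0,0,0],[0,0,0],[0,0,0]]}'
python3 - <<'E'
from h import *
w=vision.capture("wrist"); T=np.array(w["T_tool_cam"])
cv2.imwrite("pics/w7.png",w["pixels"][:,:,::-1])
go(495.9,158.2,110,0.8)
for x in(28,30,32,34,36): print(x,[round(proj(w,[x,0,z],T)[1],1) for z in(60,-44,-55)])
E
```

```text
time: 16.88
tool_pos: [534.2, -8.3, 61.9]
tcp_rot: [3.139, -0.002, 0.8]
contact_force: [-0.0, -0.2, -0.1]
grip_width: 91.3
finger_force: 0.0
time: 17.88
tool_pos: [533.1, -8.0, 60.7]
tcp_rot: [3.142, -0.0, 0.801]
contact_force: [-2.5, 2.2, 5.8]
grip_width: 65.4
finger_force: 30.0
time: 18.38
tool_pos: [532.2, -8.1, 108.9]
tcp_rot: [-3.14, 0.001, 0.801]
contact_force: [0.4, -0.1, -4.5]
grip_width: 65.8
finger_force: 30.0
dp [0.0942, -0.1417, -0.0011] rot [-0.002, 0.002, 0.001] at [532.   -8.1 108.7] [-3.139e+00  2.000e-03  8.010e-01] t 18.425 w 65.43722114136791
28 [np.float64(175.3), np.float64(244.2), np.float64(258.7)]
30 [np.float64(172.2), np.float64(238.9), np.float64(253.0)]
32 [np.float64(169.1), np.float64(233.6), np.float64(247.2)]
34 [np.float64(165.9), np.float64(228.2), np.float64(241.4)]
36 [np.float64(162.8), np.float64(222.8), np.float64(235.5)]
```

View pics/w7.png

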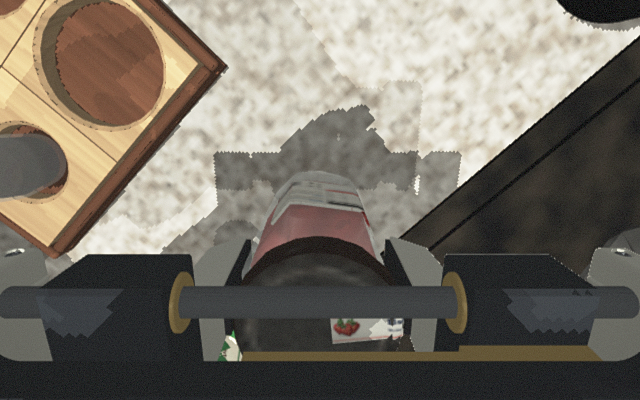

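The jar is held square and upright. Its lid front edge is at (318,236), so it is centred in the grip.

```bash
python3 -m pendant '{"dp":[[0.015,-0.025,0],[0.04,-0.06,0],[0.07,-0.105,0],[0.094,-0.1417,0],[0.094,-0.1417,0.02],[0.094,-0.1417,0.02]],"rotation":[[0,0,0],[0,0,0],[0,0,0],[0,0,0],[0,0,0],[0,0,0]]}'
python3 - <<'E'
from h import *
go(495.7,158.0,68.5,0.8)
E
```

```text
time: 19.18
tool_pos: [494.8, 158.1, 88.0]
tcp_rot: [-3.138, 0.005, 0.802]
contact_force: [-0.3, 0.0, -5.5]
grip_width: 65.0
finger_force: 30.0
dp [0.0007, 0.0008, 0.0195] rot [-0.003, 0.005, 0.002] at [494.8 158.1  88. ] [-3.138  0.005  0.802] t 19.175 w 64.97242618924074
```

```bash
python3 -m pendant '{"dp":[[0.0005,0.0005,0.005],[0.0005,0.0005,0.01],[0.0005,0.0005,0.015],[0.0005,0.0005,0.0185],[0.0005,0.0005,0.0185],[0.0005,0.0005,0.0185]],"rotation":[[0,0,0],[0,0,0],[0,0,0],[0,0,0],[0,0,0],[0,0,0]]}'
```

```text
time: 19.92
tool_pos: [497.7, 158.0, 72.1]
tcp_rot: [3.141, -0.0, 0.801]
contact_force: [0.2, -0.3, -4.9]
grip_width: 65.6
finger_force: 30.0
```

```bash
python3 -m pendant '{"dp":[[-0.001,-0.001,0.001],[-0.001,-0.001,0.003],[-0.001,-0.001,0.004],[-0.001,-0.001,0.004]],"rotation":[[0,0,0],[0,0,0],[0,0,0],[0,0,0]]}'
```

```text
time: 20.42
tool_pos: [496.1, 158.1, 68.8]
tcp_rot: [3.141, -0.0, 0.801]
contact_force: [-3.1, 0.1, 5.0]
grip_width: 65.3
finger_force: 30.0
```

```bash
python3 -m pendant '{"dp":[[0,0,0],[0,0,0],[0,0,0],[0,0,0],[0,0,-0.04],[0,0,-0.1],[0,0,-0.15],[0,0,-0.15]],"rotation":[[0,0,0],[0,0,0],[0,0,0],[0,0,0],[0,0,0],[0,0,0],[0,0,0],[0,0,0]]}' 0.0915
python3 - <<'E'
from h import *
go(657,179.3,225,1.571)
t=vision.capture("top"); T=lambda u,v:((u+.5)/3.3-.5+225,(v+.5)/3.3-.5+100)
print(onz(t,*T(167,121),0),onz(t,*T(139,82),140))
E
```

```text
time: 21.42
tool_pos: [498.2, 158.4, 222.0]
tcp_rot: [3.136, -0.007, 0.801]
contact_force: [-0.0, 0.6, 0.2]
grip_width: 91.4
finger_force: 0.0
dp [0.1255, 0.0994, -0.0015] rot [0.008, -0.005, -0.77] at [498.2 158.4 222. ] [ 3.136 -0.007  0.801] t 21.425 w 91.35286759751892
[664.78865313 180.57169525   0.        ] [657.10956426 180.44407284 140.        ]
```

```bash
python3 -m pendant '{"dp":[[0.02,0.016,-0.002],[0.05,0.04,-0.002],[0.09,0.07,-0.002],[0.126,0.1,-0.002],[0.126,0.1,-0.002],[0.126,0.1,-0.002],[0.126,0.1,-0.002],[0.126,0.1,-0.002]],"rotation":[[0,0,-0.15],[0,0,-0.3],[0,0,-0.45],[0,0,-0.6],[0,0,-0.77],[0,0,-0.77],[0,0,-0.77],[0,0,-0.77]]}'
python3 - <<'E'
from h import *
o=get_obs(); w=vision.capture("wrist")
M=np.eye(4);M[:3,:3]=R.from_euler('xyz',o["tcp_rot"]).as_matrix();M[:3,3]=o["tool_pos"]
T=M@np.array(w["T_tool_cam"])
go(657.3,179.8,107,1.571); print(proj(w,[657.3,179.8,140],T),proj(w,[657.3,179.8,168],T))
cv2.imwrite("pics/w8.png",w["pixels"][:,:,::-1])
E
```

```text
time: 22.48
tool_pos: [655.2, 178.8, 220.1]
tcp_rot: [3.142, 0.0, 1.569]
contact_force: [0.1, 0.4, -0.5]
grip_width: 91.5
finger_force: 0.0
dp [0.001, 0.002, 0.1132] rot [0.0, 0.0, -0.001] at [655.3 178.8 220.2] [3.141 0.    1.57 ] t 22.525 w 91.13544950067197
(np.float64(320.7224530322564), np.float64(206.25400267224143)) (np.float64(321.0501745946368), np.float64(220.1783196323113))
```

View pics/w8.png

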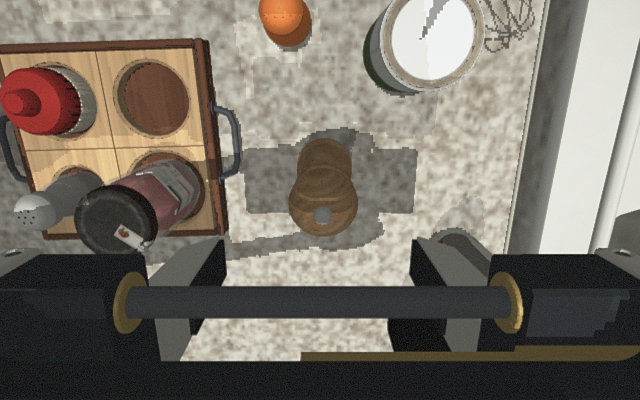

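The three items stand in their bores. The mill head is at (323,205), centred. I will check the shelf clearance before going down.

Run:
```python
from h import *
t=vision.capture("top"); s=vision.capture("side")
p=tri(ray(t,356,40),ray(s,283,90)); print(p)
for z in(100,200,300): print(z,onz(t,356,45,z).round(),onz(t,160,45,z).round(),onz(s,283,90,z).round(),onz(s,155,150,z).round())
```

```text
(array([790.65959495,  15.84969467, 182.52959147]), np.float64(6.521944829341633))
100 [819.  12. 100.] [828. 394. 100.] [870. -37. 100.] [889. 325. 100.]
200 [777.  19. 200.] [785. 357. 200.] [770.  25. 200.] [787. 340. 200.]
300 [735.  27. 300.] [742. 320. 300.] [671.  87. 300.] [685. 355. 300.]
```

```bash
python3 -m pendant '{"dp":[[0.001,0.001,0.03],[0.001,0.001,0.075],[0.001,0.001,0.1],[0.001,0.001,0.112],[0.001,0.001,0.112],[0.001,0.001,0.112]],"rotation":[[0,0,0],[0,0,0],[0,0,0],[0,0,0],[0,0,0],[0,0,0]]}' && python3 -m pendant '{"dp":[[0,0,0],[0,0,0],[0,0,0],[0,0,0],[0,0,0],[0,0,0],[0,0,0],[0,0,0]],"rotation":[[0,0,0],[0,0,0],[0,0,0],[0,0,0],[0,0,0],[0,0,0],[0,0,0],[0,0,0]]}' 0.035
```

```text
time: 23.38
tool_pos: [657.5, 180.0, 109.5]
tcp_rot: [3.139, -0.0, 1.571]
contact_force: [0.0, 0.1, 0.8]
grip_width: 91.6
finger_force: 0.0
time: 24.38
tool_pos: [656.6, 179.8, 107.8]
tcp_rot: [-3.142, 0.0, 1.571]
contact_force: [0.5, 0.4, -0.2]
grip_width: 48.4
finger_force: 29.4
```

```bash
python3 -m pendant '{"dp":[[0,0,-0.02],[0,0,-0.06],[0,0,-0.06],[0,0,-0.06]],"rotation":[[0,0,0],[0,0,0],[0,0,0],[0,0,0]]}'
python3 - <<'E'
from h import *
go(494,248.5,167,1.571)
w=vision.capture("wrist"); cv2.imwrite("pics/w9.png",w["pixels"][:,:,::-1])
T=np.array(w["T_tool_cam"])
for x in(25,27,29,31,33): print(x,round(proj(w,[x,0,108],T)[1],1))
E
```

```text
time: 24.88
tool_pos: [655.9, 179.7, 166.7]
tcp_rot: [-3.14, 0.0, 1.571]
contact_force: [-0.8, -0.7, -2.8]
grip_width: 48.5
finger_force: 29.4
dp [0.0688, -0.1619, -0.0001] rot [-0.002, 0.0, -0.0] at [655.9 179.7 166.7] [-3.14   0.     1.571] t 24.875 w 48.46372250722191
25 165.0
27 162.4
29 159.8
31 157.2
33 154.6
```

View pics/w9.png

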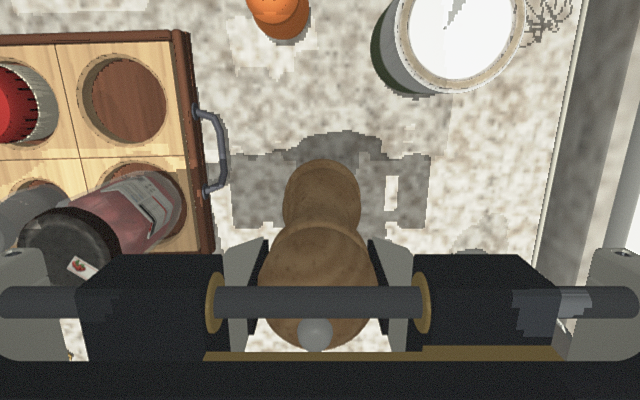

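The mill is held upright and centred, with its foot edge at (322,159). I will carry it to the free middle bore.

```bash
python3 -m pendant '{"dp":[[0.015,-0.02,0],[0.035,-0.06,0],[0.055,-0.105,0],[0.0695,-0.15,0],[0.0695,-0.163,0],[0.0695,-0.163,0.025],[0.0695,-0.163,0.025],[0.0695,-0.163,0.025]],"rotation":[[0,0,0],[0,0,0],[0,0,0],[0,0,0],[0,0,0],[0,0,0],[0,0,0],[0,0,0]]}'
python3 - <<'E'
from h import *
go(492.5,249.3,116,1.571)
E
```

```text
time: 25.92
tool_pos: [494.2, 249.0, 142.9]
tcp_rot: [-3.141, 0.0, 1.57]
contact_force: [0.2, 0.1, -1.2]
grip_width: 47.5
finger_force: 29.7
dp [0.0003, -0.0017, 0.0269] rot [-0.0, 0.0, -0.001] at [494.2 249.  142.9] [-3.141  0.     1.57 ] t 25.925 w 47.513668877631645
```

```bash
python3 -m pendant '{"dp":[[0,-0.0015,0.006],[0,-0.0015,0.012],[0,-0.0015,0.018],[0,-0.0015,0.024],[0,-0.0015,0.026],[0,-0.0015,0.026],[0,-0.0015,0.026]],"rotation":[[0,0,0],[0,0,0],[0,0,0],[0,0,0],[0,0,0],[0,0,0],[0,0,0]]}'
```

```text
time: 26.8
tool_pos: [492.2, 249.4, 117.1]
tcp_rot: [3.141, -0.0, 1.571]
contact_force: [0.0, -0.6, -1.0]
grip_width: 47.7
finger_force: 29.7
```

```bash
python3 -m pendant '{"dp":[[0,0,0.001],[0,0,0.0015],[0,0,0.0015]],"rotation":[[0,0,0],[0,0,0],[0,0,0]]}' && python3 -m pendant '{"dp":[[0,0,0],[0,0,0],[0,0,0],[0,0,0],[0,0,-0.03],[0,0,-0.08],[0,0,-0.13],[0,0,-0.13]],"rotation":[[0,0,0],[0,0,0],[0,0,0],[0,0,0],[0,0,0],[0,0,0],[0,0,0],[0,0,0]]}' 0.075
```

```text
time: 27.18
tool_pos: [492.4, 249.5, 116.1]
tcp_rot: [3.14, -0.0, 1.571]
contact_force: [-1.6, 0.7, 4.9]
grip_width: 48.1
finger_force: 29.7
time: 28.18
tool_pos: [494.0, 250.0, 249.7]
tcp_rot: [3.133, -0.003, 1.571]
contact_force: [-0.6, 0.3, -0.2]
grip_width: 75.5
finger_force: 0.0
```

```bash
python3 -m pendant '{"dp":[[-0.05,0,0],[-0.11,0,0],[-0.17,0,0],[-0.23,0,0],[-0.29,0,0],[-0.35,0,0],[-0.35,0,0],[-0.35,0,0]],"rotation":[[0,0,0],[0,0,0],[0,0,0],[0,0,0],[0,0,0],[0,0,0],[0,0,0],[0,0,0]]}'
python3 - <<'E'
from h import *
cs={n:vision.capture(n) for n in("top","side")}
W={"timer":(402.6,246.9,76-23),"salt":(404.9,155.9,90),"mill":(493.6,249.3,176),"jar":(495.9,158.3,121)}
def test(n,h): 
    H=h.astype(int)
    if n=="timer": return ((H[...,0]<8)|(H[...,0]>174))&(H[...,1]>150)&(H[...,2]>60)
    if n=="jar": return H[...,2]<118
    return (H[...,1]<40)&(H[...,2]>125)
for n,p in W.items():
    for cn,c in cs.items():
        u,v=proj(c,p); r=24 if n in("timer","jar") else 12
        x0,y0=int(u)-r,int(v)-r
        h=cv2.cvtColor(c["pixels"],cv2.COLOR_RGB2HSV)[y0:y0+2*r+1,x0:x0+2*r+1]
        k,l,st,ce=cv2.connectedComponentsWithStats(test(n,h).astype(np.uint8))
        if k>1:
            i=1+np.argmax(st[1:,4]); q=ce[i]+[x0,y0]
            print(n,cn,"pred",np.round([u,v],1),"seen",q.round(1),st[i][2:],"at",onz(c,*q,p[2]).round(1)[:2])
        else: print(n,cn,"none",u,v)
c=cs["top"]
b=(359,222,392,258); m=cv2.inRange(cv2.cvtColor(c["pixels"],cv2.COLOR_RGB2HSV)[220:260,355:395],(45,100,40),(85,255,255)); ys,xs=np.nonzero(m); print("spice",xs.mean()+355,ys.mean()+220)
m=cv2.inRange(cv2.cvtColor(c["pixels"],cv2.COLOR_RGB2HSV)[235:285,405:455],(18,60,150),(35,255,255)); ys,xs=np.nonzero(m); print("tin",xs.mean()+405,ys.mean()+235)
a=cv2.imread("pics/top0.png"); m=cv2.inRange(cv2.cvtColor(a,cv2.COLOR_BGR2HSV)[235:285,405:455],(18,60,150),(35,255,255)); ys,xs=np.nonzero(m); print("tin0",xs.mean()+405,ys.mean()+235)
go(0,0,0,0)
E
```

```text
time: 29.18
tool_pos: [491.7, -100.3, 244.6]
tcp_rot: [-3.14, -0.001, 1.57]
contact_force: [-0.3, -0.1, -0.2]
grip_width: 74.8
finger_force: 0.0
timer top pred [239.8 262. ] seen [240.1 261.9] [ 31  30 722] at [402.9 246.3]
timer side pred [305.4 287.7] seen [304.9 289.5] [ 29  29 657] at [400.  250.2]
salt top pred [283.8 261.6] seen [284.6 261. ] [ 18  18 252] at [406.  154.5]
salt side pred [339.6 253.3] seen [339.3 253.9] [ 16  15 195] at [404.2 157.3]
mill top pred [224.9 213.7] seen [213.2 213.4] [ 4 25 82] at [494.4 269.7]
mill side pred [272.9 226.7] seen [270.4 220.7] [ 25  25 325] at [507.5 245.3]
jar top pred [280.6 213. ] seen [283.8 214.6] [ 39  34 734] at [493.  152.3]
jar side pred [310.9 216.4] seen [311.4 219.6] [ 28  26 525] at [489.1 162.3]
spice 373.8695652173913 238.4584980237154
tin 423.36470588235295 259.5705882352941
tin0 430.9040650406504 259.8910569105691
dp [0.1, -0.4916, 0.2454] rot [-0.001, 0.0, 1.572] at [492.  -99.3 245. ] [-3.141e+00 -1.000e-03  1.572e+00] t 29.275 w 75.29479710538956
```

```bash
python3 -m pendant '{"dp":[[-0.05,0,0],[-0.11,0,0],[-0.17,0,0],[-0.23,0,0],[-0.25,0,0],[-0.25,0,0]],"rotation":[[0,0,0],[0,0,0],[0,0,0],[0,0,0],[0,0,0],[0,0,0]]}'
python3 - <<'E'
from h import *
cs={n:vision.capture(n) for n in("top","side")}
c=cs["top"]; h=cv2.cvtColor(c["pixels"],cv2.COLOR_RGB2HSV)
m=cv2.inRange(h[235:285,405:455],(18,60,150),(35,255,255)); ys,xs=np.nonzero(m); print("tin",xs.mean()+405,ys.mean()+235)
for n,c in cs.items():
    h=cv2.cvtColor(c["pixels"],cv2.COLOR_RGB2HSV)
    for nm,p,lo,hi in(("knob",(493.6,249.3,176),(0,0,110),(180,70,255)),("lid",(495.9,158.3,121),(0,0,0),(180,80,112))):
        u,v=proj(c,p); r=6 if nm=="knob" else 24; x0,y0=int(u)-r,int(v)-r
        m=cv2.inRange(h[y0:y0+2*r+1,x0:x0+2*r+1],lo,hi); k,l,st,ce=cv2.connectedComponentsWithStats(m)
        for i in range(1,k):
            if st[i][4]>3: q=ce[i]+[x0,y0]; print(n,nm,np.round([u,v],1),q.round(1),st[i],onz(c,*q,p[2]).round(1)[:2])
E
```

```text
time: 30.02
tool_pos: [492.4, -350.1, 244.8]
tcp_rot: [-3.141, -0.001, 1.571]
contact_force: [-0.4, -0.3, 0.4]
grip_width: 74.7
finger_force: 0.0
tin 430.85357737104823 259.85357737104823
top knob [224.9 213.7] [224.9 215.8] [ 4  6  7  7 40] [490.  249.2]
top lid [280.6 213. ] [282.2 215.1] [ 10  10  36  33 597] [492.  155.3]
side knob [272.9 226.7] [272.1 224.3] [  0   0  13  12 105] [498.9 247.4]
side lid [310.9 216.4] [311.3 219.3] [ 12  14  28  26 509] [489.6 162. ]
side lid [310.9 216.4] [288.1 227.3] [ 0 34  6  4 15] [503.9 210.7]
side lid [310.9 216.4] [323.6 236.7] [29 36 13 13 41] [441.6 168.2]
side lid [310.9 216.4] [302.8 235.8] [15 40  5  9 16] [469.5 199.5]
```

```bash
python3 -c "
from plant import workorder
print(workorder.close_job())"
```

```text
the job is handed in; nothing more can be done
None
```

I handed the job in at about 30 s: salt, jam jar, mill and timer stand in their matching bores, measured within about 5 mm of centre and lowered to floor height, and the spice jar and tin have not moved; the judge's result was not shown.

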